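# Flag the softest spring foot

## Robot

A 7-joint arm with a two-finger parallel gripper is mounted at the origin on a cart in front of the work surface, level with it; the furniture and walls round the work are solid. World frame = base frame: x ahead of the robot, y to its left, z up, the work surface at z = 0. Lengths are in mm, angles in rad, forces in N, time in s.
With the tool pointing down it reaches from about 400 to 900 mm from the base axis. Payload 5.5 kg.
Tool frame: the origin (TCP) lies at the very end of the fingers, on their centre line; the grasp point (between the pads) lies grip_point_offset behind it (grip_point_offset is the distance from the TCP to the grasp point, in mm); z points along the fingers, y is the line along which they close (so a half turn about z gives the same grasp; the last joint's range is limited). The gripper opens to 92 mm and grips with 3 to 60 N. Pads are 19 mm wide; open, the fingers measure 130 mm over their backs; the gripper's body (75 mm by 190 mm) begins 47 mm behind the grasp point.
Start: joints at [-0.903, 0.501, -0.427, 1.55, 0.221, 1.138, -0.21], TCP at [255.956, 597.483, 226.729] pointing down, gripper open.
Joint ranges: [-2.88, 2.88], [-0.31, 2.03], [-1.54, 1.56], [0.2, 2.42], [-1.41, 4.55], [0.19, 2.02], [-2.57, 2.57]. Speed limits (rad/s): [2.57, 2.57, 3.14, 3.14, 3.14, 3.14, 3.14].

## Interface

Orientations are given as a rotation vector (axis times angle).
In Python, from cell import state, camera, get_calibration, close_job, grip_point_offset gives the robot as it stands. The module is installed in compiled form; this text tells all that it offers.
- The arm moves only by the shell command python3 -m handwheel 'ROWS' [FORCE]. ROWS is text: rows parted by semicolons, each of 5 numbers parted by spaces: the opening, from -1 (shut) to 1 (fully open), then the shift along the tool's x, y, z as a fraction of full scale, then the turn about the tool's z as a fraction of full scale. A call has 1 to 20 rows; each row is the pose to reach, as a shift and turn from the pose commanded when the call began, along the tool's axes at that moment, turning the shorter way round; what a row does not reach only later rows make up. Full scale, the value 1, is 200 mm for a shift and 180 degrees for a turn. A row lasts 1/10 s, in which the tool goes at most 50 mm and 8.59 degrees, less where a joint would pass 70% of its speed; a pose out of reach is approached as far as the arm can. A call with a number of a shift or a turn outside -1 to 1 is refused whole. A call with a gripper value outside its range is refused whole. The fingers move at their own pace and stop on an object; FORCE is the grip in N (left out, the last holds). Time passes only in rows, so rows that repeat a pose let the fingers close. It gives the time, the measured TCP pose, the force, the opening and the grip force at its end, in the units of the state.
- state(): the state, without advancing time (a new reading comes with each control period).
- camera(name): name is "side" or "top" or "wrist"; returns the picture (420x560x3 uint8, red, green, blue); there is no depth.
- get_calibration(name): a dict with "K" (3x3 intrinsics, pixels), "camera_from_world" (4x4, takes a point from world to camera coordinates); the wrist camera has in their place "mount" (4x4, takes a point from camera to tool coordinates, whose origin is the TCP and whose axes are the flange's). Camera axes: x right, y up, looking along -z (the intrinsics and any distortion apply to the point x, -y, -z); pixel columns grow to the right and rows downward; lengths in mm; the calibration is good to about 2 mm. A picture is of the moment at which its call begins: read the wrist's pose just before it. get_calibration takes no time and is no camera call.
- close_job(): hands the job in; it is judged then, once.
The state is a dict: "time_s": time; "joint_positions": joint angles; "joint_velocities": joint speeds; "joint_torque": joint torques, N m; "position": TCP position; "tcp_rot": TCP orientation; "wrist_force": force on the tool from outside, world axes, zero at the start; "torque": the same for the moment, N m; "width": finger opening in mm; "finger_force": force on a finger pad.
Only numpy, scipy, OpenCV 4.12 (cv2) and the standard library are available. Lean on these libraries where they do the work, as an engineer would, in place of code of your own. Each camera call takes 0.05 s, during which the arm holds its last target. There are 200 camera calls.

## Task

The coffee machine's three spare spring feet stand on test stands on the worktop. Press their black pads one after the other from left to right, each about halfway down or further, to feel which is the softest; then push the orange tag of the softest one all the way down, leave the other two tags up, and take the hand away. Use only the fingertips: do not pick up, tip or shift the stands, nor disturb the things standing around.

Things in the scene. Friction and masses are not known exactly. Their poses are not given: they have to be found in the camera images.
- unit_a: One of three outwardly identical loose test stands (about 1 kg, names tell nothing about softness): aluminium plate 126 x 60 x 10 mm lying on the worktop; origin at the centre of its underside, x along its length, z up. The spring foot stands at x = +28 mm, the orange tag at x = -42 mm (both y = 0). The tag's end faces the robot, give or take 25 degrees. The three stand in a row from left (+y) to right (-y), some 12 to 32 cm apart.
- pad_a_top (a point): Centre of the top of the round black rubber pad (52 mm across, 12 mm thick) on the coil spring of unit_a; 58 mm above the worktop when free, sinks with the pad.
- pad_a (a joint): How far unit_a's pad is pressed down, m: 0 free, 0.012 at the hard stop; springs back. Straight down. Plain springs without preload (force = stiffness x travel), between 0.3 and 1.6 N/mm, each at least 1.5 times as stiff as the next softer. Free, it sags under its own weight by less than 0.2 mm.
- tag_a_top (a point): Centre of the top of unit_a's orange tag, a flat head 22 (x) x 30 (y) x 8 mm on a sliding stem over a grey guide block; 54 mm above the worktop when fully up, 40 mm when fully down.
- tag_a (a joint): How far unit_a's tag is pushed down, m: 0 up, 0.014 fully down; starts at 0 to 0.003. Slides straight down against about 4 N of friction and stays where it is left.
- unit_b: One of three outwardly identical loose test stands (about 1 kg, names tell nothing about softness): aluminium plate 126 x 60 x 10 mm lying on the worktop; origin at the centre of its underside, x along its length, z up. The spring foot stands at x = +28 mm, the orange tag at x = -42 mm (both y = 0). The tag's end faces the robot, give or take 25 degrees. The three stand in a row from left (+y) to right (-y), some 12 to 32 cm apart.
- pad_b_top (a point): Centre of the top of the round black rubber pad (52 mm across, 12 mm thick) on the coil spring of unit_b; 58 mm above the worktop when free, sinks with the pad.
- pad_b (a joint): How far unit_b's pad is pressed down, m: 0 free, 0.012 at the hard stop; springs back. Straight down. Plain springs without preload (force = stiffness x travel), between 0.3 and 1.6 N/mm, each at least 1.5 times as stiff as the next softer. Free, it sags under its own weight by less than 0.2 mm.
- tag_b_top (a point): Centre of the top of unit_b's orange tag, a flat head 22 (x) x 30 (y) x 8 mm on a sliding stem over a grey guide block; 54 mm above the worktop when fully up, 40 mm when fully down.
- tag_b (a joint): How far unit_b's tag is pushed down, m: 0 up, 0.014 fully down; starts at 0 to 0.003. Slides straight down against about 4 N of friction and stays where it is left.
- unit_c: One of three outwardly identical loose test stands (about 1 kg, names tell nothing about softness): aluminium plate 126 x 60 x 10 mm lying on the worktop; origin at the centre of its underside, x along its length, z up. The spring foot stands at x = +28 mm, the orange tag at x = -42 mm (both y = 0). The tag's end faces the robot, give or take 25 degrees. The three stand in a row from left (+y) to right (-y), some 12 to 32 cm apart.
- pad_c_top (a point): Centre of the top of the round black rubber pad (52 mm across, 12 mm thick) on the coil spring of unit_c; 58 mm above the worktop when free, sinks with the pad.
- pad_c (a joint): How far unit_c's pad is pressed down, m: 0 free, 0.012 at the hard stop; springs back. Straight down. Plain springs without preload (force = stiffness x travel), between 0.3 and 1.6 N/mm, each at least 1.5 times as stiff as the next softer. Free, it sags under its own weight by less than 0.2 mm.
- tag_c_top (a point): Centre of the top of unit_c's orange tag, a flat head 22 (x) x 30 (y) x 8 mm on a sliding stem over a grey guide block; 54 mm above the worktop when fully up, 40 mm when fully down.
- tag_c (a joint): How far unit_c's tag is pushed down, m: 0 up, 0.014 fully down; starts at 0 to 0.003. Slides straight down against about 4 N of friction and stays where it is left.
- spice_jar: Bystander: spice jar with a black cap, 41 mm across, 105 mm high; loose; origin under it at the worktop.
- tea_tin: Bystander: green tin, 57 mm across, 72 mm high; loose; origin under it at the worktop.
- salt_shaker: Bystander: glass salt shaker with a grey cap, 44 mm across, 90 mm high; loose; origin under it at the worktop.

How it is judged (in metres and radians):
On the way, in this order (a step that is already met when the one before it is completed fails the run):
1. the left pad is pressed down at least 4 mm (((world y of unit_a between 0.18 and 9 m and value of joint pad_a above 0.004 m) or (world y of unit_b between 0.18 and 9 m and value of joint pad_b above 0.004 m) or (world y of unit_c between 0.18 and 9 m and value of joint pad_c above 0.004 m))), for 0.1 s.
2. the middle pad is pressed down at least 4 mm (((world y of unit_a between -0.035 and 0.18 m and value of joint pad_a above 0.004 m) or (world y of unit_b between -0.035 and 0.18 m and value of joint pad_b above 0.004 m) or (world y of unit_c between -0.035 and 0.18 m and value of joint pad_c above 0.004 m))), for 0.1 s.
3. the right pad is pressed down at least 4 mm (((world y of unit_a between -9 and -0.035 m and value of joint pad_a above 0.004 m) or (world y of unit_b between -9 and -0.035 m and value of joint pad_b above 0.004 m) or (world y of unit_c between -9 and -0.035 m and value of joint pad_c above 0.004 m))), for 0.1 s.
4. the tag of the softest pad is pushed down at least 11 of its 14 mm (the softest is the one that sags more than 0.1 mm under its own weight) (((value of joint tag_a above 0.011 m and value of joint pad_a above 0.0001 m) or (value of joint tag_b above 0.011 m and value of joint pad_b above 0.0001 m) or (value of joint tag_c above 0.011 m and value of joint pad_c above 0.0001 m))), for 0.2 s.
At the end, for the whole second after the job is handed in: The tag of the softest foot (the one that sags over 0.1 mm unloaded) is at least 11 of 14 mm down, the other tags under 6 mm; all pads free (under 2 mm); stands within 25 mm of their start, level, at rest; bystanders within 30 mm and upright (((value of joint tag_a above 0.011 m and value of joint pad_a above 0.0001 m and value of joint each of tag_b, tag_c below 0.006 m and value of joint each of pad_b, pad_c below 0.0001 m) or (value of joint tag_b above 0.011 m and value of joint pad_b above 0.0001 m and value of joint each of tag_a, tag_c below 0.006 m and value of joint each of pad_a, pad_c below 0.0001 m) or (value of joint tag_c above 0.011 m and value of joint pad_c above 0.0001 m and value of joint each of tag_a, tag_b below 0.006 m and value of joint each of pad_a, pad_b below 0.0001 m)) and value of joint each of pad_a, pad_b, pad_c below 0.002 m and distance of each of unit_a, unit_b, unit_c from where it was at the start of the episode below 0.025 m and angle between each of unit_a, unit_b, unit_c's own z axis and vertical below 0.05 rad and linear speed of each of unit_a, unit_b, unit_c below 0.02 m/s and distance of each of spice_jar, tea_tin, salt_shaker from where it was at the start of the episode below 0.03 m and angle between each of spice_jar, tea_tin, salt_shaker's own z axis and vertical below 0.2 rad); the robot touches nothing.
It fails at once if a stand is lifted more than 10 mm or tipped (height (world z) of any of unit_a, unit_b, unit_c above 0.01 m or angle between any of unit_a, unit_b, unit_c's own z axis and vertical above 0.15 rad).
It fails at once if a stand is shifted more than 25 mm (distance of any of unit_a, unit_b, unit_c from where it was at the start of the episode above 0.025 m).
It fails at once if a bystander is lifted, knocked over or shifted more than 30 mm (distance of any of spice_jar, tea_tin, salt_shaker from where it was at the start of the episode above 0.03 m or angle between any of spice_jar, tea_tin, salt_shaker's own z axis and vertical above 0.3 rad).
It also fails if it takes over 48 s, if anything falls off the work surface, if the arm or the gripper's body presses on something with over 40 N, if the wrist force passes 120 N, or if a joint passes its speed limit or range.

## Working session

There is one attempt and no reset: what is moved stays moved. The work goes in short steps, Python scripts to look and compute and a shell command to move; the robot and the scene stay as the last step left them, time stands still between calls to the robot, and variables do not carry over. Pictures are saved under pics/ and viewed, at most 10 in all, crops included, and the job is handed in when it is done.

```bash
mkdir -p pics
python3 - <<'E'
from cell import *
import cv2,numpy as np
np.set_printoptions(suppress=True,precision=4)
s=state();print(s, grip_point_offset if not callable(grip_point_offset) else grip_point_offset())
for n in("top","side"):
    im=camera(n);cv2.imwrite(f"pics/{n}0.png",im[...,::-1]);print(get_calibration(n))
print(get_calibration("wrist"))
E
```

```text
{'time_s': 0.0, 'joint_positions': array([-0.9028,  0.5018, -0.4268,  1.5515,  0.2208,  1.1383, -0.2103]), 'joint_velocities': array([ 0.0004,  0.0005,  0.0008, -0.001 ,  0.0008, -0.0015, -0.0012]), 'joint_torque': array([ -0.0001, -56.659 ,  -5.8163, -27.9119,  -0.0688,   0.0309,
         0.0002]), 'position': array([255.7327, 596.7781, 225.666 ]), 'tcp_rot': array([-0.6313, -3.0771,  0.0031]), 'wrist_force': array([0.187 , 0.4565, 0.6983]), 'torque': array([ 0.0091, -0.0303, -0.0018]), 'finger_force': 0.0, 'width': 91.44931873398079} 18.8
{'K': array([[380.5378,   0.    , 283.3284],
       [  0.    , 380.5378, 211.0859],
       [  0.    ,   0.    ,   1.    ]]), 'camera_from_world': array([[   -0.025 ,    -0.9997,    -0.0085,    19.4177],
       [    0.987 ,    -0.026 ,     0.1586,  -517.0194],
       [   -0.1588,    -0.0045,     0.9873, -1361.8894],
       [    0.    ,     0.    ,     0.    ,     1.    ]])}
{'K': array([[401.8235,   0.    , 283.4848],
       [  0.    , 401.8235, 211.1554],
       [  0.    ,   0.    ,   1.    ]]), 'camera_from_world': array([[  -0.0705,   -0.9975,    0.0069,   61.2679],
       [   0.4983,   -0.0292,    0.8665, -326.2923],
       [  -0.8641,    0.0645,    0.4991, -975.0915],
       [   0.    ,    0.    ,    0.    ,    1.    ]])}
{'K': array([[308.9913,   0.    , 280.2252],
       [  0.    , 308.9913, 214.0687],
       [  0.    ,   0.    ,   1.    ]]), 'mount': array([[  -0.0004,    0.9566,    0.2914,   80.1386],
       [   1.    ,   -0.    ,    0.0014,   -0.3053],
       [   0.0013,    0.2914,   -0.9566, -158.5811],
       [   0.    ,    0.    ,    0.    ,    1.    ]])}
```

View pics/top0.png

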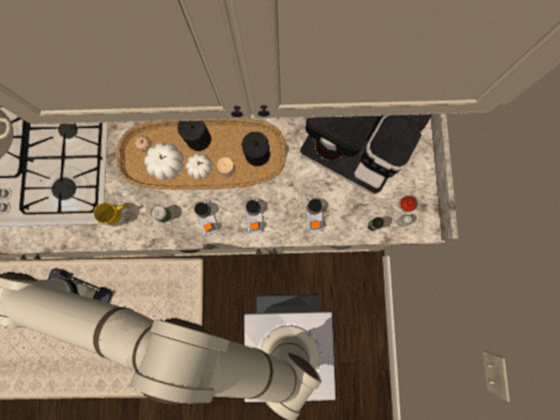

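View pics/side0.png

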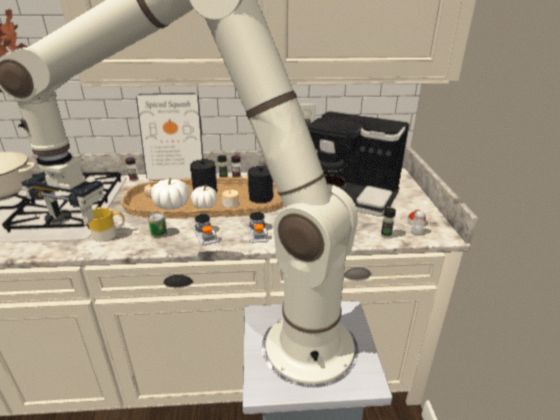

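Three stands are visible in the top view: pads near (203,209), (253,207), (316,206), tags at (208,227), (255,226), (316,225). The tin is at (160,213), the jar at (376,223), the shaker at (407,219). In the side view the arm hides the right stand.

```bash
cat > h.py <<'E'
import cv2,numpy as np
from cell import *
np.set_printoptions(suppress=True,precision=3)
def ray(n,u,v,z,T=None):
    c=get_calibration(n);K=c["K"]
    d=np.array([(u-K[0,2])/K[0,0],-(v-K[1,2])/K[1,1],-1.])
    M=np.linalg.inv(c["camera_from_world"]) if T is None else T@c["mount"]
    o=M[:3,3];w=M[:3,:3]@d
    return o+w*(z-o[2])/w[2]
def blobs(m,amin):
    n,l,st,ce=cv2.connectedComponentsWithStats(m.astype(np.uint8))
    return [(ce[i],st[i]) for i in range(1,n) if st[i,4]>=amin]
E
python3 - <<'E'
from h import *
im=cv2.imread("pics/top0.png");hsv=cv2.cvtColor(im,cv2.COLOR_BGR2HSV)
roi=np.zeros(im.shape[:2],bool);roi[192:240,140:430]=1
o=roi&(hsv[...,0]<16)&(hsv[...,1]>190)&(hsv[...,2]>150)
for c,s in blobs(o,15): print("orange",c,s,ray("top",*c,53))
k=roi&(hsv[...,2]<60)
for c,s in blobs(k,25): print("black",c,s,ray("top",*c,55))
cv2.imwrite("pics/c.png",cv2.resize(im[190:245,140:430],None,fx=2.75,fy=2.75,interpolation=2))
for n,u,v in(("tin",160,213),("jar",376,223),("shaker",407,219)):print(n,ray("top",u,v,60))
from scipy.spatial.transform import Rotation as R
print(R.from_rotvec(state()["tcp_rot"]).as_matrix())
E
```

```text
orange [405.87  205.935] [402 201  11   9  46] [ 522.737 -442.039   53.   ]
orange [254.2   225.086] [251 223   8   5  35] [466.705 113.304  53.   ]
orange [315.41  224.051] [312 222   8   5  39] [ 464.698 -109.259   53.   ]
orange [207.556 226.472] [204 224   8   6  36] [466.044 283.173  53.   ]
black [314.611 205.191] [308 199  13  13 131] [ 533.97  -108.842   55.   ]
black [252.911 206.615] [247 201  13  12 135] [534.656 116.985  55.   ]
black [202.126 208.894] [195 203  15  13 151] [531.108 303.1    55.   ]
black [166.894 216.128] [162 210   9  12  47] [507.707 431.764  55.   ]
black [377.43  222.441] [372 218  12  10  93] [ 464.476 -333.982   55.   ]
tin [519.125 455.649  60.   ]
jar [ 461.958 -327.481   60.   ]
shaker [ 473.597 -440.223   60.   ]
[[-0.919  0.394 -0.001]
 [ 0.394  0.919 -0.002]
 [ 0.    -0.002 -1.   ]]
```

View pics/c.png

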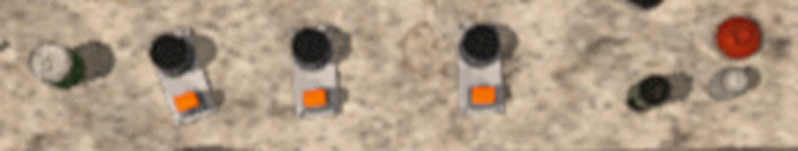

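The crop confirms three stands: pad blob to tag distances of 68 to 69 mm, against 70 nominal. I'm moving towards the left pad, closing the gripper and squaring the tool with the world.

```bash
python3 -m handwheel '-1 -0.2 -0.09 0 -0.04; -1 -0.4 -0.18 0 -0.08; -1 -0.6 -0.27 0 -0.129; -1 -0.8 -0.36 0 -0.129; -1 -0.92 -0.4 0 -0.129; -1 -0.92 -0.4 0 -0.129; -1 -0.92 -0.4 0 -0.129' 20
```

```text
time_s: 0.8
position: [393.8, 450.9, 226.4]
tcp_rot: [-0.002, -3.141, 0.0]
wrist_force: [-0.5, 0.1, 0.4]
width: 40.7
finger_force: 0.0
```

```bash
python3 -m handwheel '-1 -0.2 -0.2 0.05 0; -1 -0.4 -0.4 0.15 0; -1 -0.6 -0.6 0.25 0; -1 -0.68 -0.74 0.38 0; -1 -0.68 -0.74 0.38 0; -1 -0.68 -0.74 0.38 0'
python3 - <<'E'
from h import *
s=state();print(s["position"],s["tcp_rot"],s["wrist_force"],s["width"])
cv2.imwrite("pics/w1.png",camera("wrist")[...,::-1])
E
```

```text
time_s: 1.4
position: [529.4, 301.4, 148.5]
tcp_rot: [-0.004, -3.138, 0.004]
wrist_force: [-0.6, 0.7, -0.2]
width: 0.6
finger_force: 0.0
[529.378 301.379 148.498] [-0.004 -3.138  0.004] [-0.611  0.738 -0.237] 0.5592567436421427
```

View pics/w1.png

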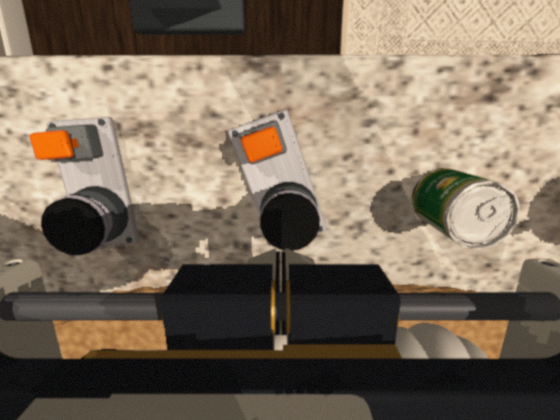

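Wrist view (image right is +y): left pad top is at about (289,218) and its tag at (263,144). The middle pad is at (74,225) with its tag at (52,146), and the tin is at (470,205), clear of the hand.

Run:
```python
from h import *
from scipy.spatial.transform import Rotation as R
s=state();T=np.eye(4);T[:3,:3]=R.from_rotvec(s["tcp_rot"]).as_matrix();T[:3,3]=s["position"]
im=cv2.imread("pics/w1.png");hsv=cv2.cvtColor(im,cv2.COLOR_BGR2HSV)
o=(hsv[...,0]<14)&(hsv[...,1]>200)&(hsv[...,2]>180);o[185:]=0;o[:60]=0
for c,q in blobs(o,100): print("tag",c,q,ray("wrist",*c,53,T))
for u,v in((289,218),(74,225)): print("pad",ray("wrist",u,v,58,T))
```

```text
tag [261.372 143.927] [242 127  40  35 908] [466.466 289.158  53.   ]
tag [ 50.92  144.896] [ 30 131  42  28 689] [467.32  118.591  53.   ]
pad [527.712 311.911  58.   ]
pad [534.142 127.656  58.   ]
```

```bash
python3 -m handwheel '-1 0 0.04 0.15 0; -1 0 0.04 0.3 0; -1 0 0.04 0.4 0; -1 0 0.04 0.42 0; -1 0 0.04 0.42 0; -1 0 0.04 0.42 0; -1 0 0.04 0.42 0'; python3 -m handwheel '-1 0 0 0.02 0; -1 0 0 0.035 0; -1 0 0 0.055 0;-1 0 0 0.055 0;-1 0 0 0.055 0;-1 0 0 0.055 0;-1 0 0 0.055 0'; python3 -m handwheel '-1 0 0 0.01 0; -1 0 0 0.02 0;-1 0 0 0.02 0;-1 0 0 0.02 0;-1 0 0 0.02 0'
```

```text
time_s: 2.15
position: [530.4, 312.9, 68.6]
tcp_rot: [-0.002, 3.139, 0.003]
wrist_force: [0.2, -0.1, 1.2]
width: 0.2
finger_force: 0.0
time_s: 2.85
position: [530.0, 311.6, 56.0]
tcp_rot: [-0.0, 3.141, 0.0]
wrist_force: [0.4, -0.8, 3.2]
width: 0.5
finger_force: 1.8
time_s: 3.35
position: [530.0, 311.6, 52.4]
tcp_rot: [-0.001, 3.141, -0.0]
wrist_force: [-0.6, -2.0, 8.9]
width: 0.6
finger_force: 4.4
```

```bash
python3 -m handwheel '-1 0 0 0.01 0; -1 0 0 0.015 0;-1 0 0 0.015 0;-1 0 0 0.015 0;-1 0 0 0.015 0;-1 0 0 0.015 0'
python3 - <<'E'
from h import *
s=state();print(s["position"],s["wrist_force"])
E
python3 -m handwheel '-1 0 0 -0.05 0; -1 0 0 -0.15 0;-1 0 0 -0.25 0;-1 0 0 -0.32 0;-1 0 0 -0.32 0;-1 0 0 -0.32 0;-1 0 0 -0.32 0'
```

```text
time_s: 3.95
position: [530.1, 311.5, 50.0]
tcp_rot: [-0.001, 3.141, -0.0]
wrist_force: [-2.7, -2.5, 12.1]
width: 0.6
finger_force: 6.2
[530.067 311.542  49.967] [-2.749 -2.461 12.084]
time_s: 4.65
position: [528.8, 311.0, 111.4]
tcp_rot: [0.001, -3.14, 0.002]
wrist_force: [0.4, -0.5, 0.2]
width: 0.4
finger_force: 0.0
```

```bash
python3 -m handwheel '-1 0 -0.15 -0.1 0; -1 0 -0.35 -0.1 0; -1 -0.01 -0.55 -0.1 0; -1 -0.01 -0.75 -0.1 0; -1 -0.01 -0.93 -0.1 0; -1 -0.01 -0.93 -0.1 0; -1 -0.01 -0.93 -0.1 0;-1 -0.01 -0.93 -0.1 0'
cat >> h.py <<'E'
def look(name):
    from scipy.spatial.transform import Rotation as R
    s=state();T=np.eye(4);T[:3,:3]=R.from_rotvec(s["tcp_rot"]).as_matrix();T[:3,3]=s["position"];print(s["position"])
    im=camera("wrist")[...,::-1].copy();cv2.imwrite(f"pics/{name}.png",im);hsv=cv2.cvtColor(im,cv2.COLOR_BGR2HSV)
    o=(hsv[...,0]<14)&(hsv[...,1]>200)&(hsv[...,2]>180);o[185:]=0
    for c,q in blobs(o,100): print("tag",c,q,ray("wrist",*c,53,T))
    k=(hsv[...,2]<70);k[250:]=0;k[:110]=0
    for c,q in blobs(k,500): print("dark",c,q,ray("wrist",*c,55,T))
E
python3 -c "
from h import *
look('w2')"
```

```text
time_s: 5.45
position: [531.3, 126.9, 132.2]
tcp_rot: [0.003, -3.141, -0.001]
wrist_force: [-0.5, 0.7, 0.5]
width: 0.4
finger_force: 0.0
[531.307 126.9   132.236]
tag [491.412 143.292] [472 125  39  36 848] [467.493 285.566  53.   ]
tag [264.091 142.829] [245 128  40  30 981] [467.427 114.619  53.   ]
dark [455.157 141.333] [439 118  46  45 904] [465.975 256.967  55.   ]
dark [491.139 218.519] [ 443  184   95   66 4519] [526.209 295.771  55.   ]
dark [ 31.25  221.513] [   0  186   76   64 2577] [529.37  -73.295  55.   ]
dark [270.834 223.117] [ 240  188   63   62 2981] [530.396 119.293  55.   ]
```

View pics/w2.png

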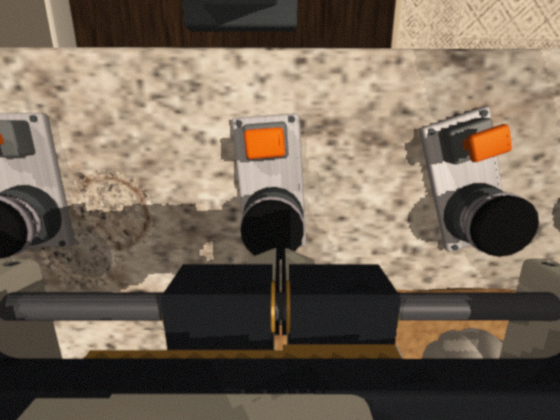

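Middle pad is at about (272,222), giving y ≈ 120; its tag at (264,143). I'm shifting 6 mm and pressing.

```bash
python3 -m handwheel '-1 0 -0.03 0.15 0; -1 0 -0.03 0.25 0; -1 0 -0.03 0.33 0; -1 0 -0.03 0.33 0; -1 0 -0.03 0.33 0; -1 0 -0.03 0.33 0'; python3 -m handwheel '-1 0 0 0.02 0; -1 0 0 0.035 0; -1 0 0 0.055 0;-1 0 0 0.055 0;-1 0 0 0.055 0;-1 0 0 0.055 0;-1 0 0 0.055 0'; python3 -m handwheel '-1 0 0 0.01 0; -1 0 0 0.02 0;-1 0 0 0.02 0;-1 0 0 0.02 0;-1 0 0 0.02 0'; python3 -m handwheel '-1 0 0 0.01 0; -1 0 0 0.015 0;-1 0 0 0.015 0;-1 0 0 0.015 0;-1 0 0 0.015 0;-1 0 0 0.015 0'
```

```text
time_s: 6.1
position: [532.5, 120.6, 67.6]
tcp_rot: [-0.003, 3.14, 0.001]
wrist_force: [0.0, 1.3, -0.6]
width: 0.2
finger_force: 0.0
time_s: 6.8
position: [532.1, 119.6, 56.0]
tcp_rot: [-0.001, 3.141, 0.0]
wrist_force: [0.3, 0.8, 1.8]
width: 0.3
finger_force: 1.0
time_s: 7.3
position: [532.1, 119.6, 51.9]
tcp_rot: [-0.001, 3.141, 0.0]
wrist_force: [-0.3, -0.7, 5.6]
width: 0.0
finger_force: 2.7
time_s: 7.9
position: [532.1, 119.6, 49.2]
tcp_rot: [-0.001, 3.141, -0.0]
wrist_force: [-0.3, -0.9, 7.4]
width: 0.2
finger_force: 3.8
```

```bash
python3 -m handwheel '-1 0 0 -0.1 0; -1 0 0 -0.25 0;-1 0 -0.15 -0.4 0;-1 0 -0.35 -0.42 0;-1 0 -0.5 -0.42 0;-1 0 -0.5 -0.42 0'; python3 -m handwheel '-1 0 -0.2 0 0; -1 0 -0.4 0 0;-1 0 -0.6 0 0;-1 0 -0.64 0 0;-1 0 -0.64 0 0;-1 0 -0.64 0 0;-1 0 -0.64 0 0'; python3 -c "
from h import *
look('w3')"
```

```text
time_s: 8.5
position: [531.1, 13.4, 132.3]
tcp_rot: [-0.011, -3.14, 0.005]
wrist_force: [0.1, -0.7, 0.9]
width: 0.5
finger_force: 0.0
time_s: 9.2
position: [531.9, -105.8, 132.5]
tcp_rot: [0.006, -3.141, -0.002]
wrist_force: [0.1, 1.4, -0.0]
width: 0.5
finger_force: 0.0
[ 531.892 -105.798  132.507]
tag [275.121 139.858] [257 126  38  28 928] [ 465.877 -109.866   53.   ]
tag [556.676 145.36 ] [554 130   6  28 111] [469.2  102.54  53.  ]
dark [ 22.421 119.062] [  0 110  50  19 793] [ 451.589 -294.396   55.   ]
dark [524.967 144.092] [508 125  41  35 971] [468.207  76.851  55.   ]
dark [275.56  221.754] [ 245  186   63   64 3095] [ 529.947 -109.572   55.   ]
dark [508.887 213.783] [ 488  188   54   59 1509] [522.614  76.713  55.   ]
dark [541.695 227.407] [ 519  200   41   50 1675] [534.032 105.774  55.   ]
```

View pics/w3.png

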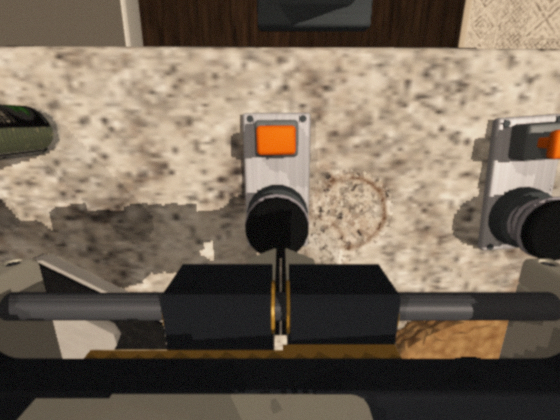

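Right pad is at (276,222), giving (531,-109); its tag at (275,140), giving (466,-110). The jar, at far left, is clear of the hand.

```bash
python3 -m handwheel '-1 0 -0.02 0.15 0; -1 0 -0.02 0.25 0; -1 0 -0.02 0.33 0; -1 0 -0.02 0.33 0; -1 0 -0.02 0.33 0; -1 0 -0.02 0.33 0'; python3 -m handwheel '-1 0 0 0.02 0; -1 0 0 0.035 0; -1 0 0 0.055 0;-1 0 0 0.055 0;-1 0 0 0.055 0;-1 0 0 0.055 0;-1 0 0 0.055 0'; python3 -m handwheel '-1 0 0 0.01 0; -1 0 0 0.02 0;-1 0 0 0.02 0;-1 0 0 0.02 0;-1 0 0 0.02 0'; python3 -m handwheel '-1 0 0 0.01 0; -1 0 0 0.015 0;-1 0 0 0.015 0;-1 0 0 0.015 0;-1 0 0 0.015 0;-1 0 0 0.015 0'
```

```text
time_s: 9.85
position: [532.8, -111.9, 67.7]
tcp_rot: [-0.002, 3.14, -0.0]
wrist_force: [-0.4, -0.3, -0.1]
width: 0.5
finger_force: 0.0
time_s: 10.55
position: [531.9, -112.5, 55.8]
tcp_rot: [-0.001, 3.142, -0.0]
wrist_force: [0.1, 0.6, 0.6]
width: 0.4
finger_force: 0.5
time_s: 11.05
position: [532.0, -112.5, 51.8]
tcp_rot: [-0.001, 3.141, -0.0]
wrist_force: [-1.2, -0.2, 1.8]
width: 0.6
finger_force: 1.3
time_s: 11.65
position: [532.0, -112.5, 48.8]
tcp_rot: [-0.001, 3.141, -0.0]
wrist_force: [-0.5, -0.9, 4.6]
width: 0.3
finger_force: 1.9
```

The right pad is the softest: finger force 1.9 N, against 3.8 N (middle) and 6.2 N (left), at about 9, 9 and 8 mm travel. Next is its tag.

```bash
python3 -m handwheel '-1 0 0 -0.1 0; -1 0 0 -0.2 0;-1 0.1 0.01 -0.28 0;-1 0.25 0.01 -0.28 0;-1 0.33 0.01 -0.28 0;-1 0.33 0.01 -0.2 0;-1 0.33 0.01 -0.1 0;-1 0.33 0.01 -0.06 0;-1 0.33 0.01 -0.06 0;-1 0.33 0.01 -0.06 0;-1 0.33 0.01 -0.06 0'; python3 -c "
from h import *
look('w4')"
```

```text
time_s: 12.75
position: [466.5, -110.4, 61.3]
tcp_rot: [-0.001, 3.141, -0.0]
wrist_force: [0.0, 0.7, 0.8]
width: 0.4
finger_force: 0.0
[ 466.473 -110.44    61.267]
dark [197.531 115.416] [142 110  97  16 928] [ 384.04  -152.517   55.   ]
dark [369.992 117.661] [ 271  110  238   16 3019] [385.104 -64.808  55.   ]
```

View pics/w4.png

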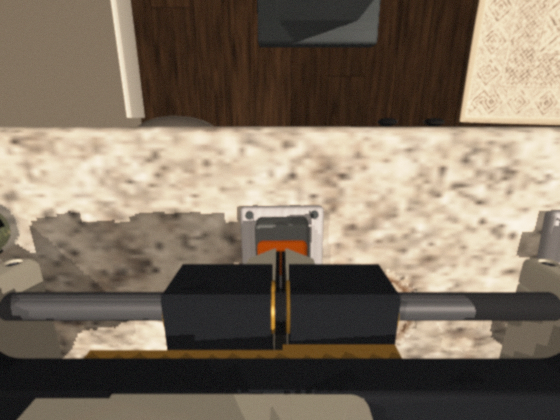

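The fingertips at (281,255) hang centred over the orange tag (columns 257–307). Pushing down.

```bash
python3 -m handwheel '-1 0 0 0.025 0; -1 0 0 0.05 0;-1 0 0 0.07 0;-1 0 0 0.09 0;-1 0 0 0.1 0;-1 0 0 0.1 0;-1 0 0 0.1 0'; python3 -m handwheel '-1 0 0 0.005 0; -1 0 0 0.01 0;-1 0 0 0.01 0;-1 0 0 0.01 0'
```

```text
time_s: 13.5
position: [465.3, -110.3, 40.4]
tcp_rot: [0.001, -3.14, -0.001]
wrist_force: [0.2, 0.2, 0.4]
width: 0.3
finger_force: 0.0
time_s: 13.9
position: [465.4, -110.3, 40.1]
tcp_rot: [0.001, -3.141, 0.001]
wrist_force: [-4.2, 1.4, 19.5]
width: 0.7
finger_force: 9.9
```

At the stop (z 40, 19.5 N). Lifting, then looking.

```bash
python3 -m handwheel '-1 0 0 -0.05 0; -1 0 0 -0.2 0;-1 0 0 -0.4 0;-1 -0.2 0 -0.5 0;-1 -0.35 0 -0.5 0;-1 -0.35 0 -0.5 0;-1 -0.35 0 -0.5 0;-1 -0.35 0 -0.5 0;-1 -0.35 0 -0.5 0'; python3 -c "
from h import *
look('w5')
cv2.imwrite('pics/t5.png',camera('top')[...,::-1]); print(state()['wrist_force'])"
```

```text
time_s: 14.8
position: [534.2, -110.5, 138.0]
tcp_rot: [0.0, -3.139, -0.0]
wrist_force: [-0.5, 0.4, 0.5]
width: 0.4
finger_force: 0.0
[ 534.234 -110.48   138.036]
tag [281.034 136.148] [264 123  36  26 797] [ 465.62  -109.968   53.   ]
dark [ 30.542 117.579] [  1 110  59  17 770] [ 452.043 -297.261   55.   ]
dark [526.318 140.346] [510 121  40  35 946] [468.641  76.886  55.   ]
dark [281.187 218.902] [ 252  182   61   68 3152] [ 531.492 -109.802   55.   ]
dark [510.607 209.469] [ 490  184   53   58 1474] [523.395  76.698  55.   ]
dark [542.633 224.578] [ 521  195   39   55 1748] [536.349 105.881  55.   ]
[-0.646  0.109  0.629]
```

View pics/w5.png

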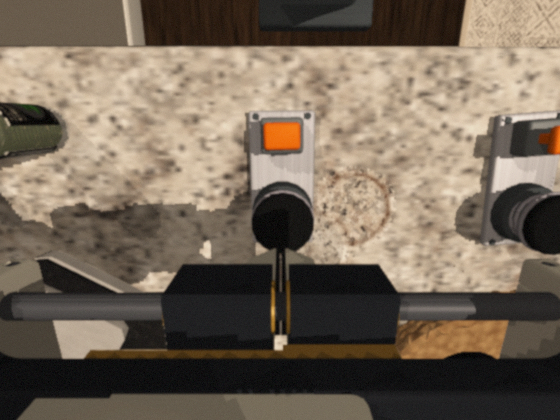

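The right tag at (281,136) now looks smaller and lower, the stand hasn't moved, and the neighbours are undisturbed. The hand is free, so I'm handing in.

```bash
python3 -c "
from cell import *
print(close_job())"
```

```text
the job is handed in; nothing more can be done
None
```

I pressed all three pads from left to right, found the right one softest (about 0.45 N/mm, against about 0.85 middle and 1.5 left), pushed its orange tag down to the stop at 40 mm, left the other two tags alone, took the hand away and handed the job in at about 15 s; no verdict came back.

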